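Load a foam sample in the test fixture and lock the keeper

ROBOT

A 6-joint arm with a two-finger parallel gripper is mounted at the origin on the work surface. World frame = base frame: x ahead of the robot, y to its left, z up, the work surface at z = 0. Lengths are in mm, angles in rad, forces in N, time in s.
With the tool pointing down it reaches from about 300 to 775 mm from the base axis. Payload 14.6 kg.
Tool frame: the origin (TCP) lies between the finger pads; the fingertips stand manip.finger_overhang ahead of it and the grasp point (between the pads) lies 2 mm behind it (manip.finger_overhang is the distance from the TCP to the fingertips, in mm); z points along the fingers, y is the direction in which the jaws open and shut (so a half turn about z gives the same grasp; the last joint's range is limited). The gripper opens to 94 mm and grips with 3 to 60 N. Pads are 16 mm wide; open, the fingers measure 119 mm over their backs; the gripper's body (75 mm by 177 mm) begins 78 mm behind the grasp point.
Start: joints at [1.271, 0.3, 1.521, -0, 1.321, -0.067], TCP at [126.885, 535.154, 222.446] pointing down, gripper open.
Joint ranges: [-3.03, 3.03], [-0.79, 2.21], [0.23, 2.52], [-1.04, 4.18], [0, 3.07], [-2.55, 2.55]. Speed limits (rad/s): [2.22, 2.22, 2.57, 3.14, 3.14, 3.14].

INTERFACE

Orientations are given as [roll, pitch, yaw] about the fixed x, y, z axes, in that order (R = Rz(yaw) Ry(pitch) Rx(roll)).
In Python, from cell import manip gives the robot as it stands.
- The arm moves only by the tool drive_tool, never from a script. Its argument "steps" is a list of rows, each an object with "delta_pos": the shift along the world's x, y, z in mm, a list of three; "yaw": the turn about the world's z in rad; "hand": the finger opening in mm, from 0 to 94. A call has 1 to 5 rows; each row shifts and turns the commanded pose from where the row before left it; what a row does not reach is not made up. A row lasts 1/12 s, in which the tool goes at most 41.7 mm and 7.16 degrees, less where a joint would pass 70% of its speed; a pose out of reach is approached as far as the arm can. A call is refused whole if a number of a shift passes 41.7 or a number of a turn 0.125, either way. A call with a gripper value outside its range is refused whole. The fingers move at their own pace and stop on an object; "squeeze" is the grip in N (left out, the last holds). Time passes only in rows, so rows that do not move let the fingers close. It gives the time, the measured TCP pose, the force and the opening at its end, in the units of the state.
- manip.read_state(): the state, without advancing time (a new reading comes with each control period).
- manip.camera(name): name is "side" or "top"; returns a dict with "frame" (400x640x3 uint8, red, green, blue), "range_z" (400x640 float32, mm along the optical axis (not along the pixel's ray), 0 where there is no reading), "intrinsics" (3x3 intrinsics, pixels), "position" and "attitude" of the camera in the world. Camera axes: x right, y down, z forward; pixel columns grow to the right and rows downward; lengths in mm; the calibration is good to about 2 mm. A picture is of the moment at which its call begins.
- manip.sign_off(): hands the job in, once; it reports no verdict.
The state is a dict: "clock": time; "joints": joint angles; "qd": joint speeds; "effort": joint torques, N m; "eef_pos": TCP position; "eef_rot": TCP orientation; "wrist_force": force on the tool from outside, world axes, zero at the start; "moment": the same for the moment, N m; "finger_gap": finger opening in mm.
Only numpy, scipy, OpenCV 4.12 (cv2) and the standard library are available. Lean on these libraries where they do the work, as an engineer would, in place of code of your own. Each camera call takes 0.05 s, during which the arm holds its last target.

TASK

Take the lower of the two foam blocks and lay it flat in the shallow nest of the sample fixture. Then pull the fixture's sprung selector knob up out of its notch, swing it clockwise (seen from above) until the steel keeper arm lies across the block, and let the knob drop fully into the other notch so that the block is locked in; let go. Leave the tall block, the jar and the brush where they are.

Things in the scene. Friction and masses are not known exactly. Their poses are not given: they have to be found in the camera images.
- low_block: The lower cream rigid-foam block, 50 (x) x 90 (y) x 50 mm high, about 90 g, standing flat on the bench. Origin at the centre of its underside, z up.
- tall_block: The taller cream foam block, 50 (x) x 90 (y) x 80 mm high; too tall for the keeper arm. To be left alone. Origin at the centre of its underside.
- glue_jar: Round jar with a grey cap, 60 mm diameter, 85 mm high, to be left alone. Origin at the centre of its underside.
- brush: Hand brush lying on the bench, 160 mm long (along its own x), about 42 mm wide and 20 mm high, to be left alone. Origin under the middle of its length, at bench height.
- fixture: Sample fixture fixed to the bench: aluminium base plate 150 (x) x 260 (y) x 12 mm thick, its nest towards -y and the selector's round pedestal towards +y. Origin at the centre of the plate's underside.
- nest (a point): Centre of the nest floor, on top of the base plate (12 mm above the bench), with the fixture's axes. The nest is a pocket 57 (x) x 97 (y) mm, ringed by walls 8 mm thick and 8 mm high. The low block goes here with its 90 mm side along the fixture's y, either way round; its top then stands 50 mm above the nest floor.
- selector_axis (a point): Point on the vertical axis of the selector at the top of the base plate, with the fixture's axes; it lies 115 mm from the nest centre along the fixture's +y. Round pedestal of 33 mm radius, topped by a steel crown ring with two notches 1.25 rad apart.
- selector_grip (a point): Point to grip, on the selector's axis in the middle of its upright black bar grip; moves and turns with the knob. The bar is 56 mm long along this point's x and 14 mm thick along its y, and runs from 24 mm below to 12 mm above this point, with a 19 mm wide, 5 mm high lip as its top above that. A hub of 21 mm radius begins 24 mm below this point. x also points along the keeper arm. 99 mm above the bench when the knob is down.
- keeper_tip (a point): Free end of the flat steel keeper arm, at mid thickness. The arm is rigid with the knob, 20 mm wide, 10 mm thick, reaches 135 mm from the selector's axis, and its underside is 65 mm above the bench when the knob is down (3 mm above the top of a seated low block).
- selector_lift (a joint): How far the knob is pulled straight up, m: 0 fully down in a notch, 0.018 at the upper stop. A spring pushes it down; pulling takes about 6 to 8 N. Below about 0.009 a small steel pin (dog) opposite the arm sits in a notch and the knob cannot turn; let go between the notches, it rests on the crown at about 0.0095.
- selector_turn (a joint): Turn of the knob, rad, growing clockwise seen from above: 0 in the parking notch (arm clear of the nest), 1.25 in the locking notch (arm along the fixture's -y, across the nest). Each notch gives about 0.06 rad of play. End stops lie beyond the notches, at -0.25 and 1.5. Light friction: stays where it is left.
There are look-alikes about, which are no part of the job. What is shaped like the low_block but pink or yellow is not meant.

How it is judged:
By the outcome, as a careful person would: the job done as asked, in the order asked, and still so for the second after the job is handed in, with the robot touching nothing.
It also fails if it takes over 58 s, if anything falls off the work surface, if the arm or the gripper's body presses on something with over 40 N, if the wrist force passes 120 N, or if a joint passes its speed limit or range.

## Working session

There is one attempt and no reset: what is moved stays moved. The work goes in short steps, Python scripts to look and compute and a tool call to move; the robot and the scene stay as the last step left them, time stands still between calls to the robot, and variables do not carry over. Pictures are saved under pics/ and viewed, and the job is handed in when it is done.

Besides the shell and the picture viewer there is one more tool, called after "Request:" as name([rows], argument=value, ...), one row to a line, values as JSON. drive_tool: Moves the arm, as the interface text tells. Its arguments: {"type":"object","properties":{"steps":{"type":"array"},"squeeze":{"type":"number"}},"required":["steps"]}

```bash
ls; mkdir -p pics; python3 - <<'E'
from cell import manip
import cv2,numpy as np
s=manip.read_state();print(s, manip.finger_overhang)
for n in("top","side"):
    c=manip.camera(n);cv2.imwrite(f"pics/{n}0.png",c["frame"][:,:,::-1]);np.savez(f"{n}0.npz",**c)
    print(n,c["intrinsics"],c["position"],c["attitude"])
E
```

```text
pics
{'clock': 0.0, 'joints': array([ 1.27142923e+00,  3.00460536e-01,  1.52158240e+00, -3.59456162e-05,
        1.32069370e+00, -6.65771232e-02]), 'qd': array([-0.00036895, -0.00015415,  0.00181232,  0.00092483,  0.00215521,
        0.00124016]), 'effort': array([-1.68480554e-03, -5.31812561e+01, -3.52721214e+01,  7.07562268e-02,
        2.46234139e-02, -1.05894815e-04]), 'eef_pos': array([126.8086141 , 534.93204448, 221.89155491]), 'eef_rot': array([-3.14044889e+00, -4.13671645e-05,  2.90881158e+00]), 'wrist_force': array([ 0.14062895,  0.18955296, -0.02781863]), 'moment': array([-0.01815483,  0.01702627, -0.04256105]), 'finger_gap': 93.87046704492623} 17.0
top [[413.43833627   0.         324.33068982]
 [  0.         413.43833627 199.26660256]
 [  0.           0.           1.        ]] [337.71955391 -16.6297611  999.32347445] [-2.94159372 -0.00445181 -1.48666593]
side [[441.14236798   0.         324.1739681 ]
 [  0.         441.14236798 195.54905837]
 [  0.           0.           1.        ]] [ 272.39931941 -555.97803353  769.21407554] [-2.42433123 -0.00567489 -0.44726739]
```

View pics/top0.png

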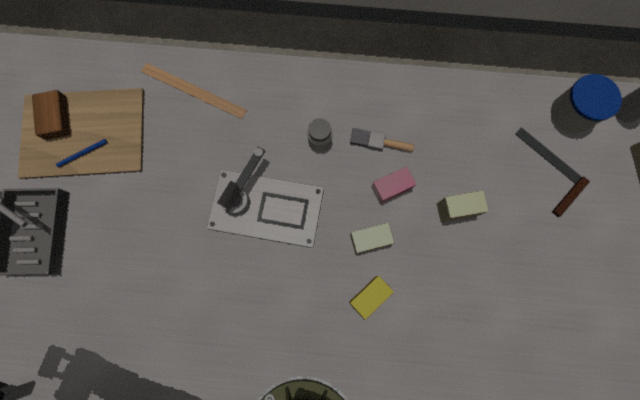

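View pics/side0.png

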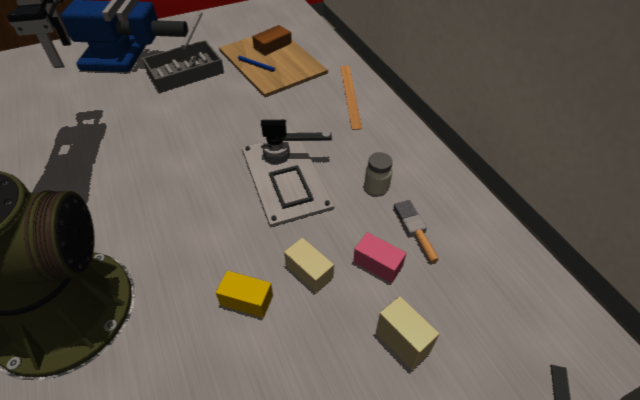

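The top view shows four block-shaped things: cream at (372,238), cream at (465,205), pink at (394,184) and yellow at (371,298). The fixture is at (267,209), with its knob at (235,200) and the arm tip at (260,151). The two cream blocks are the candidates, so I'll compare their heights and confirm with a crop.

```bash
cat > h.py <<'E'
import numpy as np,cv2
from scipy.spatial.transform import Rotation as Rn
def cloud(c):
    K=c["intrinsics"];z=c["range_z"].astype(float);v,u=np.mgrid[:z.shape[0],:z.shape[1]]
    P=np.stack([(u-K[0,2])/K[0,0]*z,(v-K[1,2])/K[1,1]*z,z],-1)
    W=P@Rn.from_euler('xyz',c["attitude"]).as_matrix().T+c["position"]
    W[z==0]=np.nan
    return W
def rect(W,m):
    p=W[m][:,:2].astype(np.float32); return cv2.minAreaRect(p)
E
python3 - <<'E'
from h import *
for n,pts in(("top",[(372,238),(465,205),(394,184),(371,298),(283,210),(230,195),(237,206),(255,158),(300,320),(320,130)]),("side",[(310,255),(405,320),(292,187),(274,125),(320,135)])):
    c=dict(np.load(n+"0.npz"));W=cloud(c)
    for u,v in pts: print(n,u,v,W[v,u].round(1))
c=dict(np.load("top0.npz"));W=cloud(c)
v,u=np.mgrid[:400,:640]
def near(a,b,r):return np.hypot(u-a,v-b)<r
for nm,a,b,lo,hi in(("low",372,238,40,60),("tall",465,205,70,90)):
    m=near(a,b,32)&(W[...,2]>lo)&(W[...,2]<hi); print(nm,m.sum(),rect(W,m),W[m].mean(0))
f=c["frame"]
crops=[cv2.resize(f[b-45:b+45,a-45:a+45],(390,390),interpolation=cv2.INTER_CUBIC) for a,b in((380,225),(465,205))]
cv2.imwrite("pics/crop.png",np.hstack(crops)[:,:,::-1])
cv2.imwrite("pics/fix.png",cv2.resize(f[130:255,195:335],(784,700)[:2] if 0 else (672,600),interpolation=cv2.INTER_CUBIC)[:,:,::-1])
E
```

```text
top 372 238 [ 448.8 -121.8   48. ]
top 465 205 [ 537.4 -323.4   81. ]
top 394 184 [ 581.4 -166.1   46.4]
top 371 298 [ 314.2 -127.6   49.4]
top 283 210 [502.5  93.3  12.5]
top 230 195 [508.6 200.6 115.4]
top 237 206 [498.4 199.5  38.7]
top 255 158 [608.  163.5  77.4]
top 300 320 [249.4  28.3   0.6]
top 320 130 [686.1  18.8  85.9]
side 310 255 [ 456.6 -118.    49.9]
side 405 320 [ 537.2 -322.5   83.7]
side 292 187 [505.7  92.6  12.7]
side 274 125 [511.2 197.9 115.8]
side 320 135 [609.4 160.2  79. ]
low 854 ((450.41949462890625, -122.76651000976562), (50.11981201171875, 90.42537689208984), 19.20318031311035) [ 449.7179995  -122.07737944   49.39103734]
tall 882 ((540.8221435546875, -327.59149169921875), (50.40911102294922, 91.03002166748047), 14.277342796325684) [ 539.97232775 -326.4321606    79.11051992]
```

View pics/crop.png

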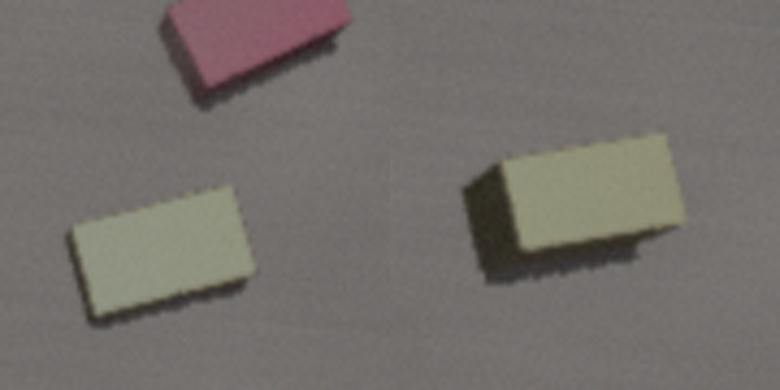

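View pics/fix.png

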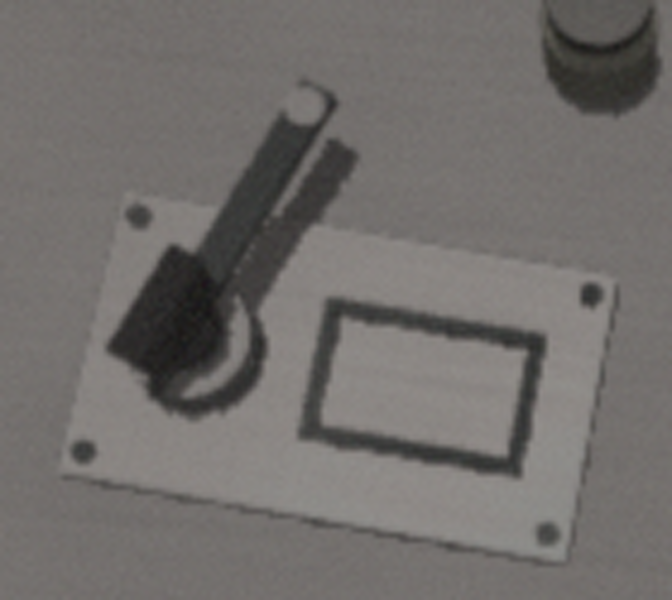

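The cream block at top (372,238) has its top at z≈49 and measures 50x90, so it is the low block. The cream one at (465,205) has its top at 79–81, so it is the tall block. The pink and yellow ones are decoys. Next I'll fit the fixture.

```bash
python3 - <<'E'
from h import *
for n in("top","side"):
    c=dict(np.load(n+"0.npz"));W=cloud(c)
    x,y,z=W[...,0],W[...,1],W[...,2]
    reg=(abs(x-510)<130)&(abs(y-130)<170)
    m=reg&(z>8)&(z<25); 
    lab,cc,st,ce=cv2.connectedComponentsWithStats(m.astype(np.uint8)); k=1+np.argmax(st[1:,4]); m2=cc==k
    print(n,"plate",m2.sum(),rect(W,m2))
    R=rect(W,m2); 
    m3=reg&(z>16.5)&(z<24)&(np.hypot(x-502,y-93)<75); print("walls",m3.sum(),rect(W,m3))
    m4=reg&(z>105)&(z<125);print("grip lip",m4.sum(),rect(W,m4),z[m4].mean())
    m5=reg&(z>68)&(z<85);print("arm",m5.sum(),rect(W,m5))
    v,u=np.mgrid[:400,:640]
    bl=(abs(x-450)<60)&(abs(y+122)<65)&(z>45)&(z<55);print("block",rect(W,bl),z[bl].mean())
    bench=(abs(x-400)<40)&(abs(y-0)<40);print("bench z",np.nanmedian(z[bench]), "plate z",np.median(z[m2]))
E
```

```text
top plate 5524 ((505.4875183105469, 136.3090362548828), (260.170654296875, 150.4503631591797), 84.65314483642578)
walls 455 ((499.131103515625, 93.7965087890625), (112.92284393310547, 122.39644622802734), 84.76693725585938)
grip lip 229 ((512.2273559570312, 207.45838928222656), (19.050678253173828, 57.972965240478516), 66.33926391601562) 115.41030104202648
arm 526 ((559.6746826171875, 182.68295288085938), (26.917749404907227, 162.31004333496094), 70.6675033569336)
block ((450.38299560546875, -122.71713256835938), (49.96848678588867, 90.38358306884766), 19.498498916625977) 49.50374750943891
bench z -0.39099743327847136 plate z 11.823646617326801
side plate 4532 ((506.29705810546875, 135.8984375), (263.017333984375, 150.64132690429688), 85.1375961303711)
walls 484 ((506.8501281738281, 96.77619934082031), (101.37396240234375, 128.3828887939453), 5.807520866394043)
grip lip 201 ((511.86444091796875, 206.6764678955078), (20.518573760986328, 56.3662109375), 64.81590270996094) 114.76505866861692
arm 521 ((560.6612548828125, 181.70001220703125), (25.752182006835938, 160.77110290527344), 70.52852630615234)
block ((451.6963195800781, -123.08522033691406), (50.643104553222656, 90.73822784423828), 19.44402503967285) 50.758030610756954
bench z 1.3637178173516986 plate z 13.532623527618568
```

```bash
python3 - <<'E'
from h import *
import math
for n in("top","side"):
    c=dict(np.load(n+"0.npz"));W=cloud(c); g=cv2.cvtColor(c["frame"],cv2.COLOR_RGB2GRAY)
    K=c["intrinsics"];R=Rn.from_euler('xyz',c["attitude"]).as_matrix()
    v,u=np.mgrid[:400,:640]; d=np.stack([(u-K[0,2])/K[0,0],(v-K[1,2])/K[1,1],np.ones_like(u,float)],-1)@R.T
    P=c["position"]+d*((20-c["position"][2])/d[...,2])[...,None]
    reg=(np.hypot(W[...,0]-502,W[...,1]-93)<72)
    pl=np.median(g[reg&(np.hypot(W[...,0]-502,W[...,1]-93)<20)])
    m=(reg&(g<0.72*pl)&(W[...,2]<30)).astype(np.uint8)
    _,cc,st,_=cv2.connectedComponentsWithStats(m);k=1+np.argmax(st[1:,4]);mm=cc==k
    print(n,pl,mm.sum(),cv2.minAreaRect(P[mm][:,:2].astype(np.float32)))
E
```

```text
top 136.0 537 ((500.6004638671875, 93.00213623046875), (113.729248046875, 74.61898040771484), 85.22931671142578)
side 139.0 562 ((501.3764343261719, 91.47757720947266), (120.59622955322266, 75.81472778320312), 85.61994171142578)
```

Request:
drive_tool([
  {"delta_pos":[16.2,-32.9,0],"yaw":-0.05,"hand":94},
  {"delta_pos":[16.2,-32.9,0],"yaw":-0.05,"hand":94},
  {"delta_pos":[16.2,-32.9,0],"yaw":-0.05,"hand":94},
  {"delta_pos":[16.2,-32.9,0],"yaw":-0.05,"hand":94},
  {"delta_pos":[16.2,-32.9,0],"yaw":-0.05,"hand":94},
])

```text
clock: 0.52
eef_pos: [208.1, 368.9, 222.1]
eef_rot: [-3.141, 0.0, 2.657]
wrist_force: [1.4, 0.3, 1.2]
finger_gap: 94.0
```

Request:
drive_tool([
  {"delta_pos":[16.2,-32.9,0],"yaw":-0.05,"hand":94},
  {"delta_pos":[16.2,-32.9,0],"yaw":-0.05,"hand":94},
  {"delta_pos":[16.2,-32.9,0],"yaw":-0.05,"hand":94},
  {"delta_pos":[16.2,-32.9,0],"yaw":-0.05,"hand":94},
  {"delta_pos":[16.2,-32.9,0],"yaw":-0.05,"hand":94},
])

```text
clock: 0.93
eef_pos: [289.0, 204.5, 222.4]
eef_rot: [3.141, 0.0, 2.407]
wrist_force: [1.1, 0.8, 0.1]
finger_gap: 93.8
```

Request:
drive_tool([
  {"delta_pos":[16.2,-32.9,0],"yaw":-0.05,"hand":94},
  {"delta_pos":[16.2,-32.9,0],"yaw":-0.05,"hand":94},
  {"delta_pos":[16.2,-32.9,0],"yaw":-0.05,"hand":94},
  {"delta_pos":[16.2,-32.9,0],"yaw":-0.05,"hand":94},
  {"delta_pos":[16.2,-32.9,0],"yaw":-0.05,"hand":94},
])

```text
clock: 1.35
eef_pos: [370.2, 39.8, 222.5]
eef_rot: [3.141, 0.0, 2.156]
wrist_force: [0.5, 1.7, 0.2]
finger_gap: 94.0
```

Request:
drive_tool([
  {"delta_pos":[16.2,-32.9,0],"yaw":-0.05,"hand":94},
  {"delta_pos":[16.2,-32.9,0],"yaw":-0.05,"hand":94},
  {"delta_pos":[16.2,-32.9,0],"yaw":-0.05,"hand":94},
  {"delta_pos":[16.2,-32.9,0],"yaw":-0.05,"hand":94},
  {"delta_pos":[16.2,-32.9,0],"yaw":-0.05,"hand":94},
])

```text
clock: 1.77
eef_pos: [451.2, -124.8, 222.2]
eef_rot: [-3.141, -0.0, 1.906]
wrist_force: [0.1, 0.7, 1.3]
finger_gap: 94.5
```

Request:
drive_tool([
  {"delta_pos":[0,0,0],"yaw":0,"hand":94},
  {"delta_pos":[0,0,0],"yaw":0,"hand":94},
  {"delta_pos":[0,0,0],"yaw":0,"hand":94},
])

```text
clock: 2.02
eef_pos: [450.5, -122.4, 222.1]
eef_rot: [-3.141, -0.001, 1.909]
wrist_force: [-0.9, -0.0, 0.4]
finger_gap: 93.9
```

Request:
drive_tool([
  {"delta_pos":[0.3,-0.3,-32],"yaw":0,"hand":94},
  {"delta_pos":[0,0,-32],"yaw":0,"hand":94},
  {"delta_pos":[0,0,-32],"yaw":0,"hand":94},
  {"delta_pos":[0,0,-32],"yaw":0,"hand":94},
  {"delta_pos":[0,0,0],"yaw":0,"hand":94},
])

```text
clock: 2.43
eef_pos: [448.4, -121.0, 90.0]
eef_rot: [-3.136, -0.005, 1.911]
wrist_force: [0.1, 1.2, -0.9]
finger_gap: 93.8
```

Request:
drive_tool([
  {"delta_pos":[0,0,-20],"yaw":0,"hand":94},
  {"delta_pos":[0,0,-20],"yaw":0,"hand":94},
  {"delta_pos":[0,0,-20],"yaw":0,"hand":94},
  {"delta_pos":[0,0,0],"yaw":0,"hand":94},
  {"delta_pos":[0,0,0],"yaw":0,"hand":94},
])

```text
clock: 2.85
eef_pos: [451.5, -122.6, 35.7]
eef_rot: [3.142, -0.0, 1.91]
wrist_force: [0.9, -0.6, 1.1]
finger_gap: 94.0
```

Request:
drive_tool([
  {"delta_pos":[0,0,0],"yaw":0,"hand":40},
  {"delta_pos":[0,0,0],"yaw":0,"hand":40},
  {"delta_pos":[0,0,0],"yaw":0,"hand":40},
  {"delta_pos":[0,0,0],"yaw":0,"hand":40},
  {"delta_pos":[0,0,0],"yaw":0,"hand":40},
], squeeze=15)

```text
clock: 3.27
eef_pos: [451.4, -123.2, 34.9]
eef_rot: [3.141, 0.0, 1.909]
wrist_force: [-0.5, -1.2, -0.2]
finger_gap: 64.0
```

Request:
drive_tool([
  {"delta_pos":[0,0,0],"yaw":0,"hand":40},
  {"delta_pos":[0,0,0],"yaw":0,"hand":40},
  {"delta_pos":[0,0,0],"yaw":0,"hand":40},
  {"delta_pos":[0,0,0],"yaw":0,"hand":40},
  {"delta_pos":[0,0,0],"yaw":0,"hand":40},
])

```text
clock: 3.68
eef_pos: [451.2, -123.2, 34.5]
eef_rot: [3.142, 0.0, 1.909]
wrist_force: [-0.6, -0.2, 2.5]
finger_gap: 50.0
```

Gripped at a gap of 50.0, which matches the block. Lifting.

Request:
drive_tool([
  {"delta_pos":[0,0,0],"yaw":0,"hand":40},
  {"delta_pos":[0,0,15],"yaw":0,"hand":40},
  {"delta_pos":[0,0,25],"yaw":0,"hand":40},
  {"delta_pos":[0,0,25],"yaw":0,"hand":40},
  {"delta_pos":[0,0,25],"yaw":0,"hand":40},
], squeeze=20)

```text
clock: 4.1
eef_pos: [450.8, -123.0, 125.2]
eef_rot: [-3.141, -0.001, 1.909]
wrist_force: [0.5, -0.3, -0.7]
finger_gap: 49.6
```

Request:
drive_tool([
  {"delta_pos":[5,21.5,0],"yaw":-0.043,"hand":40},
  {"delta_pos":[5,21.5,0],"yaw":-0.043,"hand":40},
  {"delta_pos":[5,21.5,0],"yaw":-0.043,"hand":40},
  {"delta_pos":[5,21.5,0],"yaw":-0.043,"hand":40},
  {"delta_pos":[5,21.5,0],"yaw":-0.043,"hand":40},
])

```text
clock: 4.52
eef_pos: [476.1, -14.6, 124.2]
eef_rot: [-3.141, -0.0, 1.691]
wrist_force: [-0.1, -0.0, -1.3]
finger_gap: 50.1
```

Request:
drive_tool([
  {"delta_pos":[5,21.5,0],"yaw":-0.043,"hand":40},
  {"delta_pos":[5,21.5,0],"yaw":-0.043,"hand":40},
  {"delta_pos":[5,21.5,0],"yaw":-0.043,"hand":40},
  {"delta_pos":[5,21.5,0],"yaw":-0.043,"hand":40},
  {"delta_pos":[5,21.5,0],"yaw":-0.043,"hand":40},
])

```text
clock: 4.93
eef_pos: [501.1, 93.0, 124.2]
eef_rot: [-3.141, 0.0, 1.477]
wrist_force: [0.1, 0.3, -2.7]
finger_gap: 50.1
```

Request:
drive_tool([
  {"delta_pos":[0,0,0],"yaw":0,"hand":40},
  {"delta_pos":[0,0,0],"yaw":0,"hand":40},
  {"delta_pos":[0,0,0],"yaw":0,"hand":40},
  {"delta_pos":[0,0,0],"yaw":0,"hand":40},
])

```text
clock: 5.27
eef_pos: [501.0, 91.2, 124.3]
eef_rot: [-3.141, 0.0, 1.479]
wrist_force: [-0.6, -0.6, -1.4]
finger_gap: 50.3
```

```bash
python3 - <<'E'
from cell import manip
from h import *
print(manip.read_state()["eef_pos"])
for n in("top","side"):
    c=manip.camera(n);cv2.imwrite(f"pics/{n}1.png",c["frame"][:,:,::-1]);np.savez(f"{n}1.npz",**c)
E
```

```text
[500.99841863  91.16363726 124.32214696]
```

View pics/side1.png

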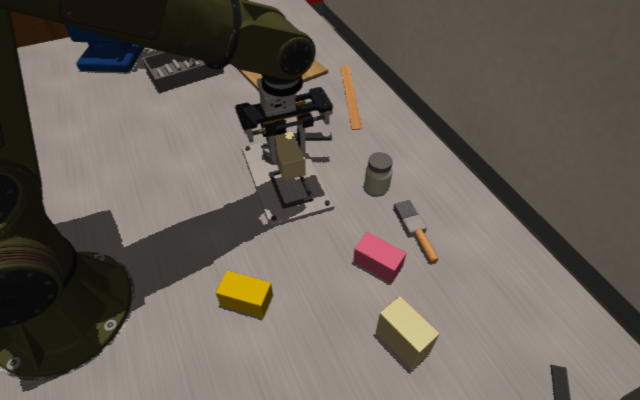

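View pics/top1.png

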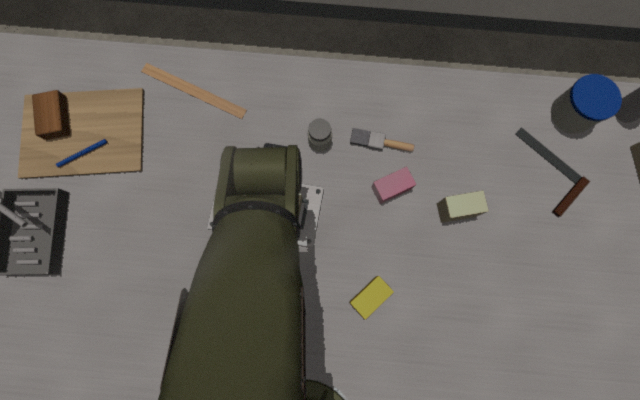

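The side view shows the block held upright over the nest (block at (290,155), nest at (293,190)). I'll measure the block's pose from the side depth.

```bash
python3 - <<'E'
from h import *
c=dict(np.load("side1.npz"));W=cloud(c);f=c["frame"].astype(int)
x,y,z=W[...,0],W[...,1],W[...,2]
th=np.deg2rad(-5.1);ex=np.array([np.cos(th),np.sin(th)]);ey=np.array([-np.sin(th),np.cos(th)])
d=W[...,:2]-[501.3,92.4]; lx=d@ex;ly=d@ey
m=(abs(lx)<40)&(abs(ly)<65)&(z>85)&(z<150)&(f[...,0]-f[...,2]>25)
print(m.sum(),np.nanpercentile(lx[m],[1,50,99]),np.percentile(ly[m],[1,5,50,95,99]),np.percentile(z[m],[1,50,99]))
mf=m&(ly<-38)&(z<130)&(z>95);print("front",mf.sum(),ly[mf].mean(),np.polyfit(lx[mf],ly[mf],1),np.percentile(lx[mf],[1,99]),np.percentile(z[m&(ly<-38)],[1,99]))
E
```

```text
1014 [-25.1850401   -0.95406518  22.70900417] [-47.75689728 -46.78267842 -30.2881335   33.2495223   40.61397155] [ 95.0290981  140.28164996 143.22116996]
front 268 -45.47451173460557 [-1.12932571e-02 -4.55005013e+01] [-25.09662952  21.453009  ] [ 94.33536821 142.68014627]
```

Request:
drive_tool([
  {"delta_pos":[0.7,0.7,-20],"yaw":0,"hand":40},
  {"delta_pos":[0,0,-20],"yaw":0,"hand":40},
  {"delta_pos":[0,0,-18],"yaw":0,"hand":40},
  {"delta_pos":[0,0,0],"yaw":0,"hand":40},
  {"delta_pos":[0,0,0],"yaw":0,"hand":40},
])

```text
clock: 5.78
eef_pos: [501.6, 92.2, 66.3]
eef_rot: [-3.14, 0.0, 1.478]
wrist_force: [-0.1, -0.8, -0.3]
finger_gap: 50.0
```

```bash
python3 - <<'E'
from cell import manip
from h import *
print(manip.read_state()["eef_pos"])
c=manip.camera("side");cv2.imwrite("pics/side2.png",cv2.resize(c["frame"][80:230,220:380],(640,600),interpolation=cv2.INTER_CUBIC)[:,:,::-1])
E
```

```text
[501.63096715  92.15348677  66.32926625]
```

View pics/side2.png

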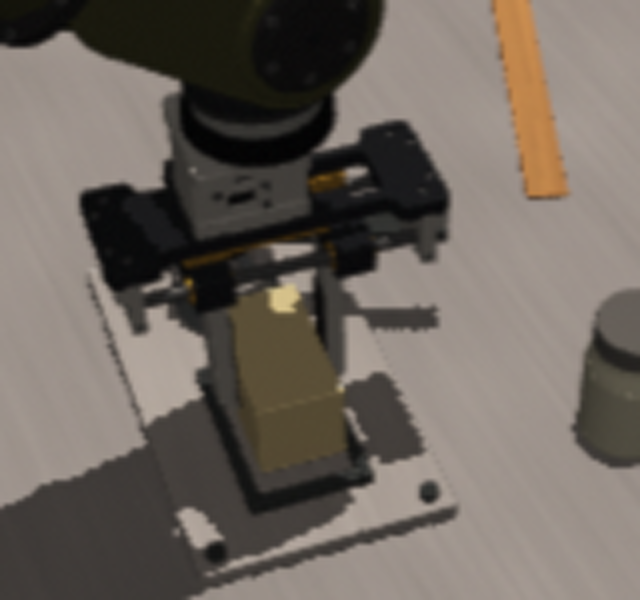

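The block's lower edge (crop (300,465)) sits square over the wall frame and clears it evenly on both sides. Lowering to z≈46.

Request:
drive_tool([
  {"delta_pos":[0,0,-6],"yaw":0,"hand":40},
  {"delta_pos":[0,0,-5],"yaw":0,"hand":40},
  {"delta_pos":[0,0,-4],"yaw":0,"hand":40},
  {"delta_pos":[0,0,-2],"yaw":0,"hand":40},
  {"delta_pos":[0,0,0],"yaw":0,"hand":40},
])

```text
clock: 6.25
eef_pos: [501.7, 92.5, 49.0]
eef_rot: [-3.141, 0.0, 1.479]
wrist_force: [1.0, -0.0, -1.4]
finger_gap: 49.7
```

Request:
drive_tool([
  {"delta_pos":[0,0,-2],"yaw":0,"hand":40},
  {"delta_pos":[0,0,-1],"yaw":0,"hand":40},
  {"delta_pos":[0,0,0],"yaw":0,"hand":40},
  {"delta_pos":[0,0,0],"yaw":0,"hand":40},
])

```text
clock: 6.58
eef_pos: [502.0, 92.6, 46.5]
eef_rot: [3.141, -0.0, 1.479]
wrist_force: [-0.3, 0.0, 0.3]
finger_gap: 49.8
```

Request:
drive_tool([
  {"delta_pos":[0,0,-0.7],"yaw":0,"hand":40},
  {"delta_pos":[0,0,0],"yaw":0,"hand":40},
  {"delta_pos":[0,0,0],"yaw":0,"hand":80},
  {"delta_pos":[0,0,0],"yaw":0,"hand":80},
  {"delta_pos":[0,0,0],"yaw":0,"hand":80},
])

```text
clock: 7.0
eef_pos: [501.9, 92.6, 45.7]
eef_rot: [3.141, -0.0, 1.479]
wrist_force: [0.6, 0.4, -1.1]
finger_gap: 66.5
```

Request:
drive_tool([
  {"delta_pos":[0,0,0],"yaw":0,"hand":80},
  {"delta_pos":[0,0,0],"yaw":0,"hand":80},
  {"delta_pos":[0,0,0],"yaw":0,"hand":80},
])

```text
clock: 7.25
eef_pos: [501.9, 92.5, 45.7]
eef_rot: [-3.142, 0.0, 1.479]
wrist_force: [0.5, 0.1, -0.2]
finger_gap: 79.6
```

Request:
drive_tool([
  {"delta_pos":[0,0,25],"yaw":0,"hand":80},
  {"delta_pos":[0,0,30],"yaw":0,"hand":80},
  {"delta_pos":[0,0,35],"yaw":0,"hand":80},
  {"delta_pos":[0,0,35],"yaw":0,"hand":80},
  {"delta_pos":[0,0,20],"yaw":0,"hand":80},
])

```text
clock: 7.67
eef_pos: [502.6, 92.6, 194.5]
eef_rot: [3.138, -0.001, 1.479]
wrist_force: [-0.1, 0.1, 0.3]
finger_gap: 80.0
```

```bash
python3 - <<'E'
from cell import manip
from h import *
print(manip.read_state()["eef_pos"])
c=manip.camera("side");cv2.imwrite("pics/side3.png",cv2.resize(c["frame"][80:230,220:380],(640,600),interpolation=cv2.INTER_CUBIC)[:,:,::-1])
W=cloud(c);x,y,z=W[...,0],W[...,1],W[...,2]
m=(np.hypot(x-501,y-92)<65)&(z>55)&(z<70);print(m.sum(),rect(W,m),z[m].mean())
P=W[m];A=np.c_[P[:,:2]-P[:,:2].mean(0),np.ones(len(P))];print(np.linalg.lstsq(A,P[:,2],rcond=None)[0])
E
```

```text
[502.56667275  92.63170517 194.50453613]
717 ((501.74346923828125, 91.89175415039062), (93.73819732666016, 50.25629425048828), 84.55039978027344) 62.73513181639814
[1.93932380e-02 1.60419941e-02 6.27351318e+01]
```

View pics/side3.png

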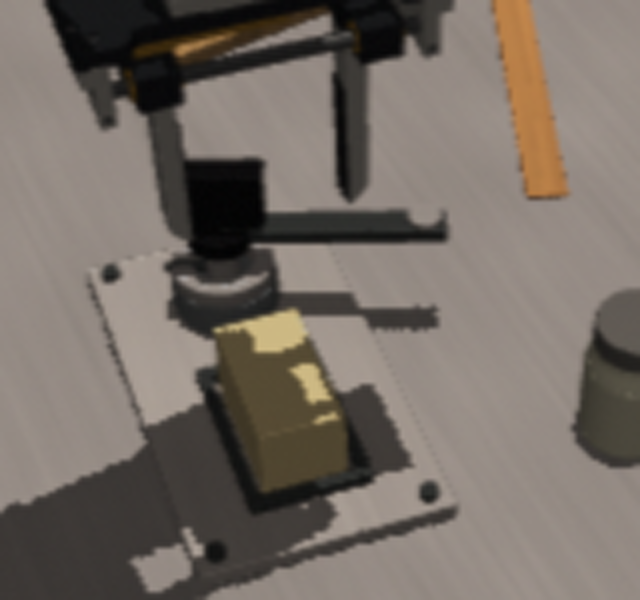

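The block is seated level, with its top about 50 mm above the plate as measured by the same camera. Moving over the knob.

Request:
drive_tool([
  {"delta_pos":[0.8,9.5,0],"yaw":0.104,"hand":60},
  {"delta_pos":[0.8,9.5,0],"yaw":0.104,"hand":60},
  {"delta_pos":[0.8,9.5,0],"yaw":0.104,"hand":60},
  {"delta_pos":[0.8,9.5,0],"yaw":0.104,"hand":60},
  {"delta_pos":[0.8,9.5,0],"yaw":0.104,"hand":60},
])

```text
clock: 8.13
eef_pos: [505.8, 140.5, 190.4]
eef_rot: [-3.141, -0.0, 2.004]
wrist_force: [-0.3, -0.5, -0.4]
finger_gap: 60.4
```

Request:
drive_tool([
  {"delta_pos":[0.8,9.5,0],"yaw":0.104,"hand":60},
  {"delta_pos":[0.8,9.5,0],"yaw":0.104,"hand":60},
  {"delta_pos":[0.8,9.5,0],"yaw":0.104,"hand":60},
  {"delta_pos":[0.8,9.5,0],"yaw":0.104,"hand":60},
  {"delta_pos":[0.8,9.5,0],"yaw":0.104,"hand":60},
])

```text
clock: 8.55
eef_pos: [509.8, 188.0, 190.4]
eef_rot: [-3.141, -0.0, 2.524]
wrist_force: [-0.3, -0.7, 0.7]
finger_gap: 60.1
```

Request:
drive_tool([
  {"delta_pos":[0.8,9.5,0],"yaw":0.104,"hand":60},
  {"delta_pos":[0.8,9.5,0],"yaw":0.104,"hand":60},
  {"delta_pos":[0,0,0],"yaw":0,"hand":60},
  {"delta_pos":[0,0,0],"yaw":0,"hand":60},
  {"delta_pos":[0,0,0],"yaw":0,"hand":60},
])

```text
clock: 8.97
eef_pos: [511.4, 206.2, 190.5]
eef_rot: [-3.141, -0.0, 2.723]
wrist_force: [-0.8, -1.1, 0.1]
finger_gap: 60.1
```

Request:
drive_tool([
  {"delta_pos":[0.6,0.7,-20],"yaw":0.006,"hand":60},
  {"delta_pos":[0,0,-20],"yaw":0,"hand":60},
  {"delta_pos":[0,0,-10],"yaw":0,"hand":60},
  {"delta_pos":[0,0,0],"yaw":0,"hand":60},
])

```text
clock: 9.3
eef_pos: [511.2, 206.5, 138.7]
eef_rot: [-3.139, -0.003, 2.731]
wrist_force: [0.2, -0.6, -0.2]
finger_gap: 60.0
```

Request:
drive_tool([
  {"delta_pos":[0,0,-15],"yaw":0,"hand":60},
  {"delta_pos":[0,0,-15],"yaw":0,"hand":60},
  {"delta_pos":[0,0,-13],"yaw":0,"hand":60},
  {"delta_pos":[0,0,0],"yaw":0,"hand":60},
  {"delta_pos":[0,0,0],"yaw":0,"hand":60},
])

```text
clock: 9.72
eef_pos: [512.3, 207.2, 98.5]
eef_rot: [3.142, 0.0, 2.732]
wrist_force: [-0.4, -0.0, 0.9]
finger_gap: 60.3
```

Request:
drive_tool([
  {"delta_pos":[0,0,0],"yaw":0,"hand":5},
  {"delta_pos":[0,0,0],"yaw":0,"hand":5},
  {"delta_pos":[0,0,0],"yaw":0,"hand":5},
  {"delta_pos":[0,0,0],"yaw":0,"hand":5},
  {"delta_pos":[0,0,0],"yaw":0,"hand":5},
], squeeze=20)

```text
clock: 10.13
eef_pos: [512.2, 207.3, 98.1]
eef_rot: [3.141, 0.0, 2.733]
wrist_force: [0.3, -0.5, 0.1]
finger_gap: 30.1
```

Request:
drive_tool([
  {"delta_pos":[0,0,0],"yaw":0,"hand":5},
  {"delta_pos":[0,0,0],"yaw":0,"hand":5},
  {"delta_pos":[0,0,0],"yaw":0,"hand":5},
  {"delta_pos":[0,0,0],"yaw":0,"hand":5},
  {"delta_pos":[0,0,0],"yaw":0,"hand":5},
])

```text
clock: 10.55
eef_pos: [512.3, 207.7, 98.0]
eef_rot: [3.141, 0.0, 2.733]
wrist_force: [2.0, 4.6, 0.3]
finger_gap: 18.8
```

Gap 18.8 matches the 19 mm lip, not the 14 mm bar. I'll let it settle and look.

Request:
drive_tool([
  {"delta_pos":[0,0,0],"yaw":0,"hand":5},
  {"delta_pos":[0,0,0],"yaw":0,"hand":5},
])

```text
clock: 10.72
eef_pos: [512.3, 207.7, 97.9]
eef_rot: [3.141, 0.0, 2.733]
wrist_force: [2.1, 4.6, 1.0]
finger_gap: 18.7
```

```bash
python3 - <<'E'
from cell import manip
from h import *
print(manip.read_state()["eef_pos"])
c=manip.camera("side");cv2.imwrite("pics/side4.png",cv2.resize(c["frame"][60:180,215:345],(650,600),interpolation=cv2.INTER_CUBIC)[:,:,::-1])
E
```

```text
[512.30905037 207.67490219  97.93896626]
```

View pics/side4.png

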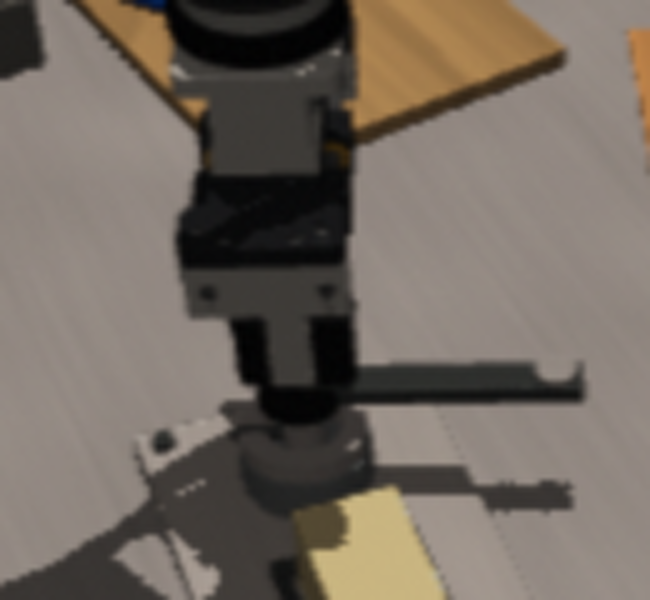

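The fingers straddle the knob but bear on its lip. I'm about 1 mm above the intended grip height, so I'll open, go 3 mm lower (tips stay about 3 mm above the hub), recentre and close again.

Request:
drive_tool([
  {"delta_pos":[0,0,0],"yaw":0,"hand":32},
  {"delta_pos":[0,0,0],"yaw":0,"hand":32},
  {"delta_pos":[0.2,0.5,0],"yaw":0,"hand":32},
  {"delta_pos":[0,0,-1.5],"yaw":0,"hand":32},
  {"delta_pos":[0,0,-1.5],"yaw":0,"hand":32},
])

```text
clock: 11.18
eef_pos: [512.3, 207.6, 94.6]
eef_rot: [-3.141, -0.0, 2.733]
wrist_force: [-0.4, -0.5, -0.4]
finger_gap: 31.9
```

Request:
drive_tool([
  {"delta_pos":[0,0,0],"yaw":0,"hand":32},
  {"delta_pos":[0,0,0],"yaw":0,"hand":32},
  {"delta_pos":[0,0,0],"yaw":0,"hand":32},
])

```text
clock: 11.43
eef_pos: [512.3, 207.7, 94.7]
eef_rot: [-3.141, -0.0, 2.733]
wrist_force: [-0.2, 0.5, 0.6]
finger_gap: 32.3
```

Request:
drive_tool([
  {"delta_pos":[0,0,0],"yaw":0,"hand":5},
  {"delta_pos":[0,0,0],"yaw":0,"hand":5},
  {"delta_pos":[0,0,0],"yaw":0,"hand":5},
  {"delta_pos":[0,0,0],"yaw":0,"hand":5},
  {"delta_pos":[0,0,0],"yaw":0,"hand":5},
])

```text
clock: 11.85
eef_pos: [512.4, 208.0, 94.8]
eef_rot: [3.141, 0.0, 2.733]
wrist_force: [1.6, 1.7, -0.9]
finger_gap: 18.5
```

Request:
drive_tool([
  {"delta_pos":[0,0,0],"yaw":0,"hand":5},
  {"delta_pos":[0,0,0],"yaw":0,"hand":5},
])

```text
clock: 12.02
eef_pos: [512.4, 207.9, 94.8]
eef_rot: [3.141, 0.0, 2.733]
wrist_force: [1.7, 3.4, -1.0]
finger_gap: 18.6
```

The fingers are flat, so they have to hold the lip. I'll squeeze harder and lift slowly while watching the force.

Request:
drive_tool([
  {"delta_pos":[0.1,0.3,0],"yaw":0,"hand":5},
  {"delta_pos":[0,0,0],"yaw":0,"hand":5},
  {"delta_pos":[0,0,2],"yaw":0,"hand":5},
  {"delta_pos":[0,0,2],"yaw":0,"hand":5},
  {"delta_pos":[0,0,2],"yaw":0,"hand":5},
], squeeze=45)

```text
clock: 12.43
eef_pos: [512.2, 208.0, 100.5]
eef_rot: [-3.141, -0.001, 2.733]
wrist_force: [2.8, 3.0, -5.5]
finger_gap: 18.0
```

Request:
drive_tool([
  {"delta_pos":[0,0,2],"yaw":0,"hand":5},
  {"delta_pos":[0,0,2],"yaw":0,"hand":5},
  {"delta_pos":[0,0,2],"yaw":0,"hand":5},
  {"delta_pos":[0,0,1.5],"yaw":0,"hand":5},
  {"delta_pos":[0,0,0],"yaw":0,"hand":5},
])

```text
clock: 12.85
eef_pos: [512.4, 208.0, 108.5]
eef_rot: [-3.142, 0.0, 2.733]
wrist_force: [1.2, 1.9, -7.1]
finger_gap: 18.3
```

```bash
python3 - <<'E'
from cell import manip
from h import *
s=manip.read_state();print(s["eef_pos"],s["wrist_force"],s["moment"])
c=manip.camera("side");cv2.imwrite("pics/side5.png",cv2.resize(c["frame"][60:180,215:345],(650,600),interpolation=cv2.INTER_CUBIC)[:,:,::-1])
W=cloud(c);x,y,z=W[...,0],W[...,1],W[...,2]
a=np.deg2rad(-23.5);d=W[...,:2]-[512,207];l=d@[np.cos(a),np.sin(a)];t=d@[-np.sin(a),np.cos(a)]
m=(l>60)&(l<115)&(abs(t)<8)&(z>60)&(z<110);print("arm top",m.sum(),np.median(z[m]))
W=cloud(dict(np.load("side0.npz")));x,y,z=W[...,0],W[...,1],W[...,2]
d=W[...,:2]-[512,207];l=d@[np.cos(a),np.sin(a)];t=d@[-np.sin(a),np.cos(a)]
m=(l>60)&(l<115)&(abs(t)<8)&(z>60)&(z<110);print("arm top before",m.sum(),np.median(z[m]))
E
```

```text
[512.35551438 208.01740594 108.4760876 ] [ 1.17427634  1.918423   -7.09533655] [ 0.39168641 -0.26712133  0.01371452]
arm top 137 89.28320813848347
arm top before 123 76.1162247767553
```

View pics/side5.png

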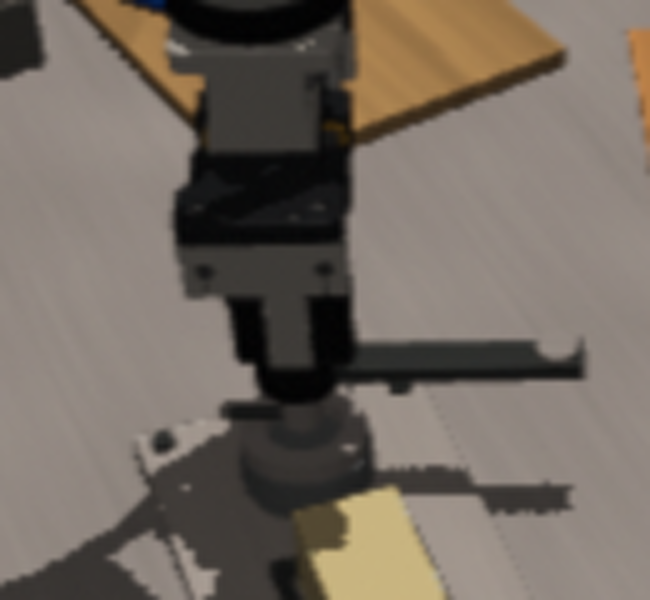

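The arm top rose 13.2 mm and the pull is 7 N, so the knob is up out of its notch. Turning it clockwise.

Request:
drive_tool([
  {"delta_pos":[0,0,0.5],"yaw":-0.06,"hand":5},
  {"delta_pos":[0,0,0],"yaw":-0.08,"hand":5},
  {"delta_pos":[0,0,0],"yaw":-0.08,"hand":5},
  {"delta_pos":[0,0,0],"yaw":-0.08,"hand":5},
  {"delta_pos":[0,0,0],"yaw":-0.08,"hand":5},
])

```text
clock: 13.32
eef_pos: [512.3, 208.1, 108.6]
eef_rot: [-3.142, -0.0, 2.349]
wrist_force: [2.7, 3.5, -7.2]
finger_gap: 18.2
```

Request:
drive_tool([
  {"delta_pos":[0,0,0],"yaw":-0.08,"hand":5},
  {"delta_pos":[0,0,0],"yaw":-0.08,"hand":5},
  {"delta_pos":[0,0,0],"yaw":-0.08,"hand":5},
  {"delta_pos":[0,0,0],"yaw":-0.08,"hand":5},
  {"delta_pos":[0,0,0],"yaw":-0.08,"hand":5},
])

```text
clock: 13.73
eef_pos: [512.5, 208.2, 108.7]
eef_rot: [3.141, -0.0, 1.949]
wrist_force: [2.7, 3.8, -5.7]
finger_gap: 18.2
```

Request:
drive_tool([
  {"delta_pos":[0,0,0],"yaw":-0.08,"hand":5},
  {"delta_pos":[0,0,0],"yaw":-0.08,"hand":5},
  {"delta_pos":[0,0,0],"yaw":-0.08,"hand":5},
  {"delta_pos":[0,0,0],"yaw":-0.08,"hand":5},
  {"delta_pos":[0,0,0],"yaw":-0.07,"hand":5},
])

```text
clock: 14.15
eef_pos: [512.6, 208.2, 108.8]
eef_rot: [3.141, -0.0, 1.559]
wrist_force: [5.1, 3.3, -7.2]
finger_gap: 18.3
```

Request:
drive_tool([
  {"delta_pos":[0,0,0],"yaw":0,"hand":5},
  {"delta_pos":[0,0,0],"yaw":0,"hand":5},
  {"delta_pos":[0,0,0],"yaw":0,"hand":5},
])

```text
clock: 14.4
eef_pos: [512.6, 208.2, 108.8]
eef_rot: [3.141, -0.0, 1.563]
wrist_force: [4.0, 4.0, -6.3]
finger_gap: 17.9
```

```bash
python3 - <<'E'
from cell import manip
from h import *
s=manip.read_state();print(s["eef_pos"],s["eef_rot"],s["wrist_force"],s["moment"])
for n in("side","top"):
    c=manip.camera(n);cv2.imwrite(f"pics/{n}6.png",cv2.resize(c["frame"][60:210,215:375],(640,600),interpolation=cv2.INTER_CUBIC)[:,:,::-1] if n=="side" else c["frame"][:,:,::-1])
    W=cloud(c);z=W[...,2];d=W[...,:2]-[512,207];th=np.deg2rad(-95.1)
    l=d@[np.cos(th),np.sin(th)];t=d@[-np.sin(th),np.cos(th)]
    m=(l>45)&(l<137)&(abs(t)<25)&(z>75)&(z<100);print(n,m.sum(),np.median(z[m]) if m.any() else 0)
    if m.sum()>30:print(rect(W,m))
E
```

```text
[512.61009811 208.17587975 108.75991806] [ 3.14097681e+00 -3.42138830e-04  1.56267734e+00] [ 4.03308455  3.95685093 -6.25772256] [ 0.60289721 -0.55499389 -0.08762035]
side 295 90.1978283316106
((511.3443908691406, 117.03427124023438), (89.92361450195312, 21.067882537841797), 89.53519439697266)
top 368 88.62703021622758
((510.1586608886719, 117.70919799804688), (89.45032501220703, 20.40216064453125), 88.4653549194336)
```

View pics/side6.png

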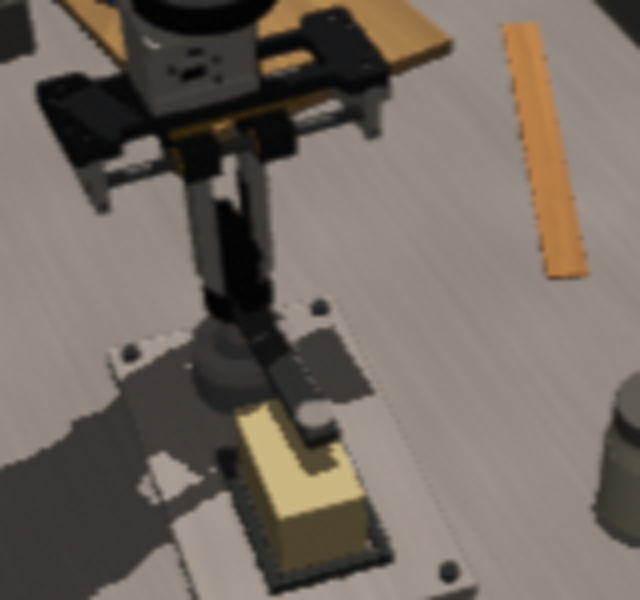

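The arm is within 0.06–0.08 rad of the fixture's -y, so I'll turn the rest and start lowering.

Request:
drive_tool([
  {"delta_pos":[0.3,0.3,0],"yaw":-0.04,"hand":5},
  {"delta_pos":[0,0,0],"yaw":-0.037,"hand":5},
  {"delta_pos":[0,0,0],"yaw":0,"hand":5},
  {"delta_pos":[0,0,-2],"yaw":0,"hand":5},
  {"delta_pos":[0,0,0],"yaw":0,"hand":5},
])

```text
clock: 14.92
eef_pos: [512.7, 208.3, 106.4]
eef_rot: [-3.141, 0.0, 1.487]
wrist_force: [4.7, 2.3, -7.5]
finger_gap: 18.0
```

Request:
drive_tool([
  {"delta_pos":[0,0,-2],"yaw":0,"hand":5},
  {"delta_pos":[0,0,-2],"yaw":0,"hand":5},
  {"delta_pos":[0,0,0],"yaw":0,"hand":5},
])

```text
clock: 15.17
eef_pos: [512.6, 208.3, 102.3]
eef_rot: [-3.141, 0.0, 1.486]
wrist_force: [4.4, 2.6, -5.6]
finger_gap: 18.0
```

Request:
drive_tool([
  {"delta_pos":[0,0,-2],"yaw":0,"hand":5},
  {"delta_pos":[0,0,-2],"yaw":0,"hand":5},
  {"delta_pos":[0,0,0],"yaw":0,"hand":5},
])

```text
clock: 15.42
eef_pos: [512.7, 208.3, 98.4]
eef_rot: [-3.141, 0.0, 1.486]
wrist_force: [3.5, 3.1, -6.3]
finger_gap: 18.3
```

At TCP z 98.4 the knob's lift is only about 4 mm and the spring still pulls down, so the pin is in the notch. Lowering the rest.

Request:
drive_tool([
  {"delta_pos":[0,0,-2],"yaw":0,"hand":5},
  {"delta_pos":[0,0,-1.3],"yaw":0,"hand":5},
  {"delta_pos":[0,0,0],"yaw":0,"hand":5},
  {"delta_pos":[0,0,0],"yaw":0,"hand":5},
])

```text
clock: 15.75
eef_pos: [512.7, 208.4, 95.4]
eef_rot: [-3.142, -0.0, 1.486]
wrist_force: [3.0, 2.2, -5.6]
finger_gap: 17.9
```

Request:
drive_tool([
  {"delta_pos":[0,0,0],"yaw":0,"hand":50},
  {"delta_pos":[0,0,0],"yaw":0,"hand":50},
  {"delta_pos":[0,0,0],"yaw":0,"hand":50},
  {"delta_pos":[0,0,0],"yaw":0,"hand":50},
  {"delta_pos":[0,0,0],"yaw":0,"hand":50},
])

```text
clock: 16.17
eef_pos: [512.6, 208.3, 95.6]
eef_rot: [-3.142, 0.0, 1.486]
wrist_force: [-0.7, 0.7, -2.0]
finger_gap: 47.8
```

Request:
drive_tool([
  {"delta_pos":[0,0,0],"yaw":0,"hand":50},
  {"delta_pos":[0,0,20],"yaw":0,"hand":50},
  {"delta_pos":[0,0,30],"yaw":0,"hand":50},
  {"delta_pos":[0,0,30],"yaw":0,"hand":50},
  {"delta_pos":[0,0,30],"yaw":0,"hand":50},
])

```text
clock: 16.58
eef_pos: [512.4, 208.2, 206.8]
eef_rot: [-3.141, 0.0, 1.486]
wrist_force: [0.1, -1.0, -0.5]
finger_gap: 49.9
```

Request:
drive_tool([
  {"delta_pos":[-15,36,0],"yaw":0,"hand":50},
  {"delta_pos":[-15,36,0],"yaw":0,"hand":50},
  {"delta_pos":[-15,36,0],"yaw":0,"hand":50},
  {"delta_pos":[-15,36,0],"yaw":0,"hand":50},
  {"delta_pos":[-15,36,0],"yaw":0,"hand":50},
])

```text
clock: 17.0
eef_pos: [436.7, 389.9, 205.7]
eef_rot: [3.141, -0.0, 1.486]
wrist_force: [0.3, -0.0, -0.2]
finger_gap: 50.3
```

Request:
drive_tool([
  {"delta_pos":[-20,30,0],"yaw":0,"hand":50},
  {"delta_pos":[-20,30,0],"yaw":0,"hand":50},
  {"delta_pos":[-20,30,0],"yaw":0,"hand":50},
  {"delta_pos":[0,0,0],"yaw":0,"hand":50},
  {"delta_pos":[0,0,0],"yaw":0,"hand":50},
])

```text
clock: 17.42
eef_pos: [376.5, 479.4, 205.1]
eef_rot: [-3.141, 0.0, 1.489]
wrist_force: [0.3, -0.0, -0.0]
finger_gap: 50.1
```

```bash
python3 - <<'E'
from cell import manip
from h import *
for n in("side","top"):
    c=manip.camera(n);f=c["frame"];cv2.imwrite(f"pics/{n}7.png",(cv2.resize(f[90:230,220:370],(640,597),interpolation=cv2.INTER_CUBIC) if n=="side" else f)[:,:,::-1])
    W=cloud(c);z=W[...,2];d=W[...,:2]-[512,207.5];th=np.deg2rad(-95.1)
    l=d@[np.cos(th),np.sin(th)];t=d@[-np.sin(th),np.cos(th)]
    m=(l>45)&(l<140)&(abs(t)<25)&(z>68)&(z<100);print(n,"arm",m.sum(),np.median(z[m]) if m.any() else 0)
    if m.sum()>30:print(rect(W,m))
    b=(np.hypot(W[...,0]-502,W[...,1]-92)<65)&(z>55)&(z<68);print("block",b.sum(),np.median(z[b]),rect(W,b))
    k=(np.hypot(*np.moveaxis(d,-1,0))<40)&(z>105)&(z<140);print("lip",k.sum(),np.median(z[k]),rect(W,k))
    ta=(np.hypot(W[...,0]-540,W[...,1]+327)<65)&(z>72)&(z<90);print("tall",rect(W,ta))
E
```

```text
side arm 281 76.34555546949662
((504.559814453125, 116.73322296142578), (88.77384948730469, 20.345142364501953), 84.72338104248047)
block 538 63.05067163808536 ((501.8564453125, 92.54881286621094), (93.5580062866211, 50.48106384277344), 85.05835723876953)
lip 158 117.00281935782482 ((513.0010375976562, 207.25299072265625), (61.18939208984375, 18.851890563964844), 83.75401306152344)
tall ((542.0693359375, -327.81329345703125), (51.30925369262695, 90.53390502929688), 14.801813125610352)
top arm 350 74.83964660809227
((503.416748046875, 118.2519760131836), (89.30268096923828, 20.185325622558594), 84.40557861328125)
block 594 61.54287519676376 ((501.6972351074219, 100.72207641601562), (106.32136535644531, 50.431068420410156), 84.78076171875)
lip 225 115.37026533645758 ((511.9925537109375, 208.06057739257812), (57.87959671020508, 19.08172607421875), 84.67317962646484)
tall ((540.7970581054688, -327.8277587890625), (50.09881591796875, 91.20887756347656), 14.767023086547852)
```

View pics/side7.png

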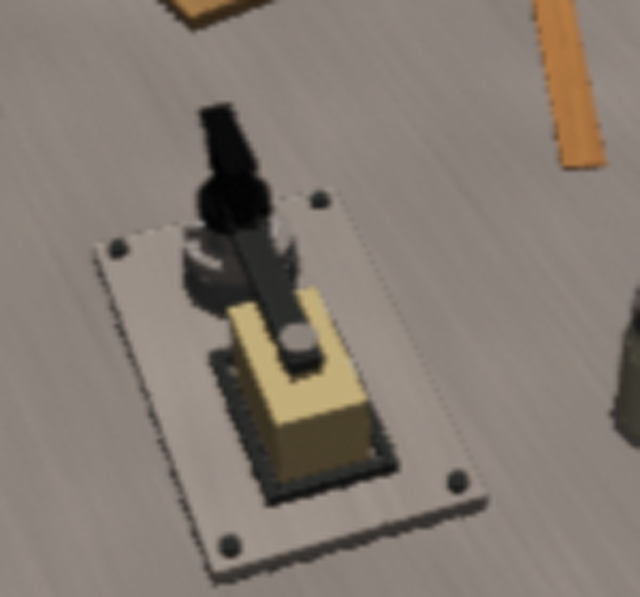

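View pics/top7.png

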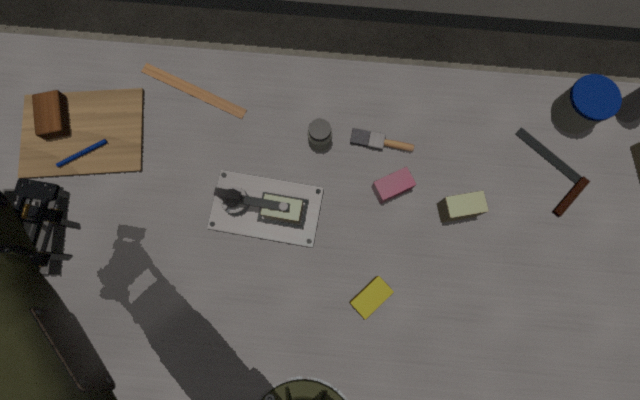

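The arm and lip are back at their fully-down heights: side camera 76.3 against 76.1 when parked, and the top-camera lip at 115.4, the same as before. The arm lies along the nest axis at 84.4–84.7°, the block is flat under it, and the tall block, jar and brush have not moved. Handing in.

```bash
python3 -c "
from cell import manip
s=manip.read_state();print(s['clock'],s['wrist_force'],abs(s['qd']).max());print(manip.sign_off())"
```

```text
17.5167 [-0.37446433 -0.84626939  0.83621361] 0.01918490765866062
the job is handed in; nothing more can be done
None
```

The low block lies flat in the nest with the keeper arm locked across it, and I handed the job in at 17.5 s with the robot clear of everything.

**Last checks:**
- **Block:** its top is about 50 mm above the plate, and it is square to the nest.
- **Keeper arm:** it lies within about 0.5° of the nest axis, and the arm and lip are back at their fully-down heights. That means the pin is in the locking notch.
- **Other items:** the tall block measured the same as at the start. The jar and brush look unmoved in the top picture; I did not measure them.

**What did not go as expected:** the fingers closed on the knob's 19 mm lip (gap about 18.5 mm), not on the 14 mm bar. Regripping 3 mm lower made no difference, so I held the lip at 45 N. The knob still lifted about 13 mm against roughly 7 N and turned without visible slipping. The two cameras differed by about 1–2 mm throughout, within their calibration.

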